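# Clamp the brass blank and switch on the engraver

### The arm

A 6-joint arm with a two-finger parallel gripper is mounted at the origin on the work surface. World frame = base frame: x ahead of the robot, y to its left, z up, the work surface at z = 0. Lengths are in m, angles in rad, forces in N, time in s.
With the tool pointing down it reaches from about 0.225 to 0.875 m from the base axis. Payload 3.4 kg.
Tool frame: the origin (TCP) lies at the very end of the fingers, on their centre line; the grasp point (between the pads) lies behind it (arm.grip_depth is the z of the grasp point in the tool frame, in m); z points along the fingers, y is the line along which they close (so a half turn about z gives the same grasp; the last joint's range is limited). The gripper opens to 85 mm and grips with 20 to 120 N. Pads are 22 mm wide; open, the fingers measure 114 mm over their backs; the gripper's body (76 mm by 85 mm) begins 54 mm behind the grasp point. The pads swing forward as they close: fully open they stand 13 mm farther back than shut.
Start: joints at [1.215, 0.276, 1.505, -0, 1.361, -0.121], TCP at [0.134, 0.559, 0.201] pointing down, gripper open.
Joint ranges: [-2.89, 2.89], [-0.75, 2.08], [0.22, 2.7], [-1.18, 4.32], [0.11, 2.71], [-2.7, 2.7]. Speed limits (rad/s): [2.57, 2.57, 3.14, 3.14, 3.14, 3.14].

### API

Orientations are given as a unit quaternion [w, x, y, z].
In Python, from cell import arm, optics, order gives the robot as it stands.
- The arm moves only by the tool jog_arm, never from a script. Its argument "steps" is a list of rows, each an object with "gripper": the gripper command: -1 is fully open, 1 is shut, values between are in proportion; "slide": the shift along the tool's x, y, z normalised to -1 to 1, where 1 is 60 cm, a list of three; "yaw": the turn about the tool's z normalised to -1 to 1, where 1 is pi rad. A call has 1 to 10 rows; each row is the pose to reach, as a shift and turn from the pose commanded when the call began, along the tool's axes at that moment, turning the shorter way round; what a row does not reach only later rows make up. A row lasts 1/8 s, in which the tool goes at most 62.5 mm and 10.7 degrees, less where a joint would pass 70% of its speed; a pose out of reach is approached as far as the arm can. A call with a number of a shift or a turn outside -1 to 1 is refused whole. A call with a gripper value outside its range is refused whole. The fingers move at their own pace and stop on an object; the grip force is fixed at half the most. Time passes only in rows, so rows that repeat a pose let the fingers close. It gives the time, the measured TCP pose, the force, the opening and the grip force at its end, in the units of the state.
- arm.sense(): the state, without advancing time (a new reading comes with each control period).
- optics.grab_frame(name): name is "side" or "top"; returns the picture (420x560x3 uint8, red, green, blue); there is no depth.
- optics.camera_params(name): a dict with "vfov" (degrees; the focal length in pixels is half the picture's height over the tangent of half this angle, whatever the lens; pixels are square), "cx", "cy" (the principal point, pixels), "k1" (the pictures are not rectified: a ray, as slopes to the right and down, at radius r is drawn at 1 + k1 r^2 times it, then the intrinsics apply), "position" and "orientation" of the camera in the world. Camera axes: x right, y up, looking along -z (the intrinsics and any distortion apply to the point x, -y, -z); pixel columns grow to the right and rows downward; lengths in m; the calibration is good to about 2 mm. A picture is of the moment at which its call begins. camera_params takes no time and is no camera call.
- order.finish_job(): hands the job in; it is judged then, once.
The state is a dict: "time": time; "joint_positions": joint angles; "dq": joint speeds; "tau": joint torques, N m; "ee_pos": TCP position; "eef_rot": TCP orientation; "contact_force": force on the tool from outside, world axes, zero at the start; "wrist_torque": the same for the moment, N m; "grip_width": opening from 0.0 (shut) to 1.0 (fully open); "gripper_force": force on a finger pad.
Only numpy, scipy, OpenCV 4.12 (cv2) and the standard library are available. Lean on these libraries where they do the work, as an engineer would, in place of code of your own. Each camera call takes 0.05 s, during which the arm holds its last target. There are 200 camera calls.

### The job

On the jeweller's engraving jig, push the brass bar along its channel until its end is fully home against the stop; then push the red clamp handle down over centre so that the rubber pad holds the bar. Only then flip the yellow-capped toggle on the blue box over until it clicks on, and let go of everything; leave the white-capped toggle off and do not disturb the scale, the ring box or the ink jar.

Things in the scene. Friction and masses are not known exactly. Their poses are not given: they have to be found in the camera images.
- jig: fixed aluminium plate 210 x 70 x 12 mm on the bench. Origin on the bench (z=0) under the middle of the stop's face; x runs along the channel, away from stop and clamp; z up. Plate from x=-95 to +115 mm; its top (12 mm up) is the channel floor. Two steel clamp cheeks, 30 mm over their outsides, 62 mm above the bench, stand from x=-78 to -14
- jig_stop (a point): middle of the stop's face, 5 mm above the channel floor (jig frame 0, 0, 17 mm); axes as the jig's. The stop is a dark block 10 mm high above the floor; two dark guide strips, 23 mm apart, each 10 mm wide and 5 mm high, run from x=5 to x=65 mm
- blank: loose brass bar 90 (x) x 20 (y) x 10 (z) mm, 100 to 200 g, lying flat between the guide strips, its x along the jig's x, 1.5 mm play each side; origin at the centre of its underside. It starts 15 to 30 mm out from the stop and is pushed towards the jig's -x; when home its outer end stands 25 mm beyond the strips, over the plate
- blank_inner (a point): centre of the bar's end face nearest the stop, 5 mm above its underside
- blank_outer (a point): centre of the bar's outer end face, the one to push, 5 mm above its underside
- clamp_handle (a joint): handle angle, rad: 0 fully open (68 degrees above the level, leaning to the jig's -x), 1.02 fully down (10 degrees above the level); starts near 0. Friction keeps it where it is left when open; it takes about 1 N on the grip, rising to 4 N at about 0.83, and passes its centre at 0.95, after which it holds itself at its end stop
- handle_hinge (a point): handle's hinge axis, 54 mm above the bench at jig x=-62 mm; the handle swings in the jig's x-z plane (y=0), downwards towards -x
- handle_tip (a point): point on the handle's axis in the red grip, 78 mm from the hinge; the grip is a round red bar of 18 mm diameter from 38 to 85 mm from the hinge, ends rounded (94 mm from the hinge over all)
- clamp_pad: black rubber pad, 16 mm diameter, 6 mm thick, on a sprung spindle under the end of the clamp arm; origin at the centre of its underside; pushes with some 10 to 15 N when the clamp is closed on the bar
- engraver_switch (a joint): angle of the yellow-capped toggle on the blue box, rad: 0 off (leans 0.45 rad to the box's -x), 0.9 on (leans 0.45 rad to +x). It snaps: sprung away from the middle (0.45) to either end, about 3 N at the cap to start it
- engraver_switch_pivot (a point): pivot of the yellow-capped toggle, on the top face of its box, 45 mm above the bench; axes as the box's: the lever swings in its x-z plane, from -x (off) to +x (on). The blue box is fixed, 64 (x) x 80 (y) x 45 (z) mm
- engraver_switch_tip (a point): centre of the rounded end of the yellow cap, 55 mm from the pivot; the cap is 14 mm in diameter and runs from 33 mm to 62 mm from the pivot; below it a steel stem of 8 mm
- lamp_switch (a joint): the same for the white-capped toggle on the grey box: starts at 0 (off), to be left off
- lamp_switch_pivot (a point): pivot of the white-capped toggle on its fixed grey box (64 x 80 x 45 mm), axes as that box's
- scale: loose digital scale, black with a steel platform, 130 x 100 x 22 mm; bystander
- ring_box: loose open black ring box, 50 x 60 mm, 45 mm high; bystander
- ink: loose small amber ink jar with a black cap, 36 mm diameter, 50 mm high; bystander
- clamp_arm: steel clamp arm, 12 mm wide, 60 mm from its hinge (origin; jig x=-30, z=36 mm) to the pad, in the jig's plane y=0. It starts raised, at 49 degrees over the +x side; it is linked to the handle, comes level as the handle goes down and brings the pad onto the bar at jig x=30 mm
Mind the look-alikes: they are no part of the job. What is shaped like the part that bears engraver_switch but turquoise is not meant.

How it is judged:
On the way, in this order (a step that is already met when the one before it is completed fails the run):
1. the bar is home: its inner end within 3 mm of the stop, with the clamp still open (handle below 0.4) and the yellow toggle off (x of blank_inner in the frame of jig_stop below 0.003 m and value of joint clamp_handle below 0.4 rad and value of joint engraver_switch below 0.3 rad), for 0.2 s.
2. the clamp is closed over centre (handle beyond 0.97) and its pad presses the bar, the yellow toggle still off (value of joint clamp_handle above 0.97 rad and contact force between clamp_pad and blank above 4 N and value of joint engraver_switch below 0.3 rad), for 0.2 s.
3. the yellow toggle is on (beyond 0.8) (value of joint engraver_switch above 0.8 rad), for 0.2 s.
At the end, for the whole second after the job is handed in: The bar's inner end is within 3 mm of the stop, the clamp handle is down beyond its centre (over 0.97 rad) with the pad pressing the bar by more than 4 N, the yellow toggle is on (over 0.8 rad), the white one off (under 0.1 rad), and the bar is at rest (x of blank_inner in the frame of jig_stop below 0.003 m and value of joint clamp_handle above 0.97 rad and contact force between clamp_pad and blank above 4 N and value of joint engraver_switch above 0.8 rad and value of joint lamp_switch below 0.1 rad and linear speed of blank below 0.02 m/s); the robot touches nothing.
It fails at once if the white toggle is flipped (value of joint lamp_switch above 0.45 rad).
It fails at once if the bar is lifted out of its channel (15 mm) (z of blank_inner in the frame of jig_stop above 0.015 m).
It fails at once if the scale, the ring box or the ink jar is moved by more than 15 mm (distance of any of scale, ring_box, ink from where it was at the start of the episode above 0.015 m).
It fails at once if the yellow toggle is flipped on before the clamp is closed (value of joint engraver_switch above 0.8 rad and value of joint clamp_handle below 0.9 rad).
It also fails if it takes over 54 s, if anything falls off the work surface, if the arm or the gripper's body presses on something with over 40 N, if the wrist force passes 120 N, or if a joint passes its speed limit or range.

## Working session

There is one attempt and no reset: what is moved stays moved. The work goes in short steps, Python scripts to look and compute and a tool call to move; the robot and the scene stay as the last step left them, time stands still between calls to the robot, and variables do not carry over. Pictures are saved under pics/ and viewed, at most 10 in all, crops included, and the job is handed in when it is done.

Besides the shell and the picture viewer there is one more tool, called after ">>>" as name(argument=value, ...) on one line, values as JSON. jog_arm: Moves the arm, as the interface text tells. Its arguments: {"type":"object","properties":{"steps":{"type":"array"}},"required":["steps"]}

```bash
mkdir -p pics; python3 - <<'E'
from cell import arm, optics, order
import cv2
for n in("side","top"):
    im=optics.grab_frame(n); cv2.imwrite(f"pics/{n}0.png",im[:,:,::-1]); print(n,optics.camera_params(n))
s=arm.sense(); print(s, arm.grip_depth)
E
```

```text
side {'vfov': 51.45819712096069, 'cx': 282.25264799131736, 'cy': 208.5556758792088, 'k1': -0.02496444219363984, 'position': array([0.50622471, 0.73576856, 0.72222197]), 'orientation': array([-0.05648213, -0.01761008,  0.40674991,  0.91162172])}
top {'vfov': 57.12147424221528, 'cx': 283.0394422919234, 'cy': 209.78598058885774, 'k1': -0.09429183938494397, 'position': array([0.4134836 , 0.01846268, 1.09834655]), 'orientation': array([ 0.70984478,  0.07196755, -0.06892139, -0.69727391])}
{'time': 0.1, 'joint_positions': array([ 1.21499319e+00,  2.76525096e-01,  1.50601037e+00, -2.63125142e-06,
        1.36070639e+00, -1.21009138e-01]), 'dq': array([ 0.00068978, -0.00035383, -0.00484175, -0.00156279, -0.00107367,
        0.00116371]), 'tau': array([ 7.73051142e-04, -4.17692149e+01, -2.46406353e+01, -4.84596683e-05,
        5.81167988e-03,  1.70911085e-05]), 'ee_pos': array([0.13359652, 0.55872454, 0.19992853]), 'eef_rot': array([-1.93483097e-04,  1.17127210e-01,  9.93116578e-01, -8.01582439e-04]), 'contact_force': array([-0.05165872, -0.66461274,  0.03343957]), 'wrist_torque': array([-0.07423873, -0.00333599,  0.01956327]), 'gripper_force': 0.0, 'grip_width': 1.0034877389132124} -0.0187
```

View pics/side0.png

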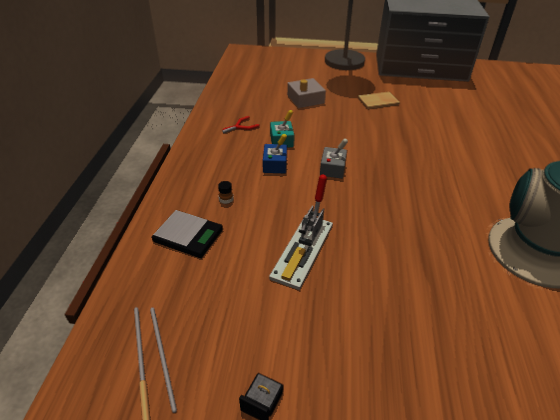

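View pics/top0.png

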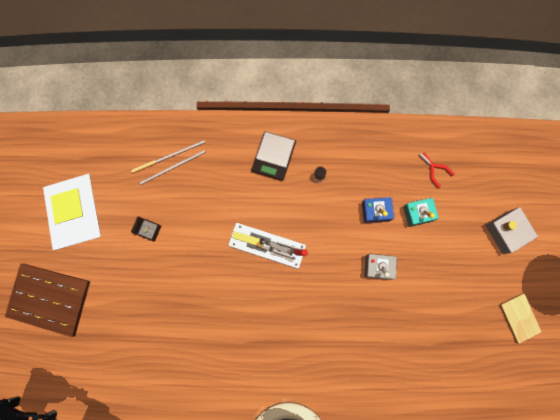

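The side view shows the jig at about (303,250), with the red grip at (321,188). The switch candidates are:
- Blue box with yellow cap: side (275,158), top (378,210). This is the one described.
- Turquoise box with yellow cap: side (282,133), top (422,212). This is the look-alike.
- Grey box with white cap: side (333,162), top (381,267). This is the lamp.

The scale, ink jar and ring box are at top (274,156), (320,173) and (147,229). I'll check the blue box and jig in a close crop.

```bash
cat > h.py <<'E'
from cell import arm, optics, order
import numpy as np, cv2
from scipy.spatial.transform import Rotation as R
C={}
for n in("side","top"):
    p=optics.camera_params(n); f=210/np.tan(np.radians(p["vfov"])/2)
    q=p["orientation"]; M=R.from_quat([q[1],q[2],q[3],q[0]]).as_matrix()
    C[n]=(f,p["cx"],p["cy"],p["k1"],np.array(p["position"]),M)
def proj(n,P):
    f,cx,cy,k,o,M=C[n]; c=(np.atleast_2d(P)-o)@M; s=np.c_[c[:,0],-c[:,1]]/-c[:,2:]
    s=s*(1+k*(s**2).sum(1,keepdims=True)); return s*f+[cx,cy]
def ray(n,uv):
    f,cx,cy,k,o,M=C[n]; d=(np.array(uv,float)-[cx,cy])/f; s=d.copy()
    for _ in range(20): s=d/(1+k*(s@s))
    v=M@np.array([s[0],-s[1],-1]); return o,v/np.linalg.norm(v)
def plane(n,uv,z):
    o,v=ray(n,uv); return o+v*(z-o[2])/v[2]
def tri(a,b):
    (o1,v1),(o2,v2)=ray("side",a),ray("top",b)
    A=np.c_[v1,-v2]; t=np.linalg.lstsq(A,o2-o1,rcond=None)[0]
    p,q=o1+v1*t[0],o2+v2*t[1]; return (p+q)/2,np.linalg.norm(p-q)
E
python3 - <<'E'
import cv2,numpy as np
s=cv2.imread('pics/side0.png');t=cv2.imread('pics/top0.png')
def c(im,x,y,w,h,k): return cv2.resize(im[y:y+h,x:x+w],None,fx=k,fy=k,interpolation=cv2.INTER_CUBIC)
a=c(s,255,115,100,75,4);b=c(s,265,170,80,120,4)[:,:320]
d=c(t,355,190,90,95,4)[:300,:400];e=c(t,222,218,100,55,4)
m=np.zeros((600,800,3),np.uint8)
m[:300,:400]=a;m[:480,440:760]=b;m[300:520,:400]=e
cv2.imwrite('pics/c1.png',m)
m=c(t,355,190,90,95,6)
cv2.imwrite('pics/c2.png',m)
E
```

```text
(no output)
```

View pics/c1.png

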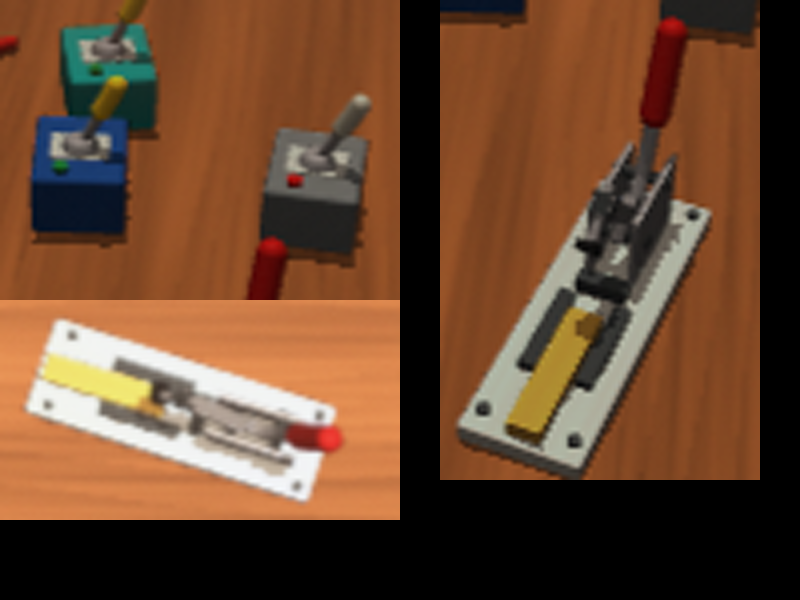

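View pics/c2.png

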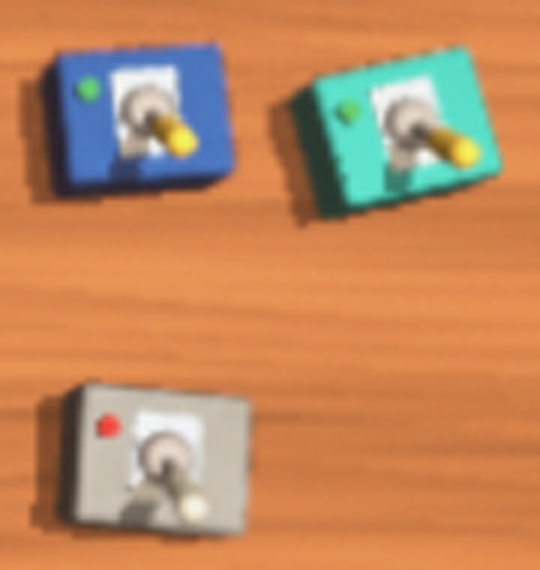

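The crops confirm the blue box with the yellow cap leaning towards the robot, which is off. They also show the jig with its handle at the right-hand (-y) end and the bar's outer end at the left. Next I'll measure.

```bash
cat > m.py <<'E'
from h import *
def comp(n,im,f,box):
    x0,y0,x1,y1=box; hsv=cv2.cvtColor(im,cv2.COLOR_BGR2HSV).astype(int)
    m=np.zeros(im.shape[:2],np.uint8); m[y0:y1,x0:x1]=f(hsv)[y0:y1,x0:x1]*255
    k,l,s,_=cv2.connectedComponentsWithStats(m); i=1+s[1:,4].argmax(); return (l==i).astype(np.uint8)
def rect(n,mask,z):
    c=max(cv2.findContours(mask,0,cv2.CHAIN_APPROX_NONE)[0],key=len)[:,0]
    P=np.array([plane(n,p,z)[:2] for p in c],np.float32)*1000
    (cx,cy),(w,h),a=cv2.minAreaRect(P); return np.round([cx,cy,w,h,a],1)
E
python3 - <<'E'
from m import *
I={n:cv2.imread(f'pics/{n}0.png') for n in C}
white=lambda h:(h[...,1]<60)&(h[...,2]>120)
m=comp('top',I['top'],white,(222,215,315,275));print('jig top',rect('top',m,.012))
m=comp('side',I['side'],white,(262,200,340,290));print('jig side',rect('side',m,.012))
blue=lambda h:(h[...,0]>105)&(h[...,0]<125)&(h[...,1]>120)
for th in(0,90,120,140):
  m=comp('top',I['top'],lambda h:blue(h)&(h[...,2]>th),(360,190,397,228));print('blue',th,m.sum(),rect('top',m,.045))
m=comp('side',I['side'],lambda h:blue(h)&(h[...,2]>70),(258,138,292,175));print('blue side',rect('side',m,.045))
# hand-picked from crops (pixel centre)
t=lambda x,y,k,ox,oy:((x+.5)/k-.5+ox,(y+.5)/k-.5+oy)
T=dict(jA=t(57,18,4,222,218),jB=t(335,108,4,222,218),jC=t(308,200,4,222,218),jD=t(27,112,4,222,218))
for k,v in T.items(): print(k,plane('top',v,.012)*1000)
S=dict(A=t(272,478-6,4,0,0))
s=lambda x,y:t(x-440,y,4,265,170)
for k,v in dict(outL=s(460,432),outR=s(583,466),inR=s(711,210)).items(): print('side',k,plane('side',v,.012)*1000)
print('bar outer end side',[plane('side',s(*p),.022)*1000 for p in((507,428),(542,437))])
y=t(42,68,4,222,218);print('bar outer top mid',plane('top',y,.022)*1000)
# bar end top/ cap tip / handle end / pivots
print('yellow tip',tri(t(119,84,4,255,115),t(181,140,6,355,190)))
print('white tip',tri(t(360,103,4,255,115),t(193,507,6,355,190)))
print('pivot',tri(t(80,146,4,255,115),t(148,106,6,355,190)),plane('top',t(148,106,6,355,190),.045))
print('handle end',tri(s(673,27),t(331,138,4,222,218)))
a=arm.sense();q=a['eef_rot'];print(R.from_quat([*q[1:],q[0]]).as_matrix().round(3))
E
```

```text
jig top [530.9  70.  209.3  70.3  73.2]
jig side [529.1  72.5 207.5  68.6  73. ]
blue 0 332 [ 633.7 -242.1   59.7   75.6    4.8]
blue 90 332 [ 633.7 -242.1   59.7   75.6    4.8]
blue 120 312 [ 634.1 -242.4   58.9   75.     4.7]
blue 140 298 [ 634.4 -243.    58.5   73.7    4.7]
blue side [ 634.7 -239.7   59.1   76.1    7.8]
jA [594.80135819 159.37628016  12.        ]
jB [533.91993588 -39.7075708   12.        ]
jC [469.07324006 -21.35441947  12.        ]
jD [527.040965   177.89646093  12.        ]
side outL [589.97936964 166.10382932  12.        ]
side outR [524.7992438 179.9024039  12.       ]
side inR [466.12793463 -18.10270825  12.        ]
bar outer end side [array([565.29533904, 168.44659382,  22.        ]), array([546.89839073, 171.96778991,  22.        ])]
bar outer top mid [557.25859899 167.19937327  22.        ]
yellow tip (array([ 0.61015954, -0.24624251,  0.09525547]), np.float64(0.004783782450815107))
white tip (array([ 0.45001985, -0.24701921,  0.09398837]), np.float64(0.0026263058551512543))
pivot (array([ 0.63600033, -0.24456016,  0.0446101 ]), np.float64(0.005057091012763019)) [ 0.63850202 -0.24465136  0.045     ]
handle end (array([ 0.49997958, -0.03061757,  0.13554694]), np.float64(0.002853045603969523))
[[-0.973  0.233 -0.001]
 [ 0.233  0.973 -0.002]
 [ 0.    -0.002 -1.   ]]
```

```bash
cat >> h.py <<'E'
a=np.radians(73.1); D=np.array([np.cos(a),np.sin(a)]); N=np.array([-D[1],D[0]]); O=np.array([.5271,.0616])
jig=lambda x,y,z:np.r_[O+x/1000*D+y/1000*N,z/1000]
def to(P,ang=None):
    "slide/yaw numbers for TCP at P, tool y at world angle ang (deg)"
    s=arm.sense();q=s['eef_rot'];M=R.from_quat([*q[1:],q[0]]).as_matrix()
    d=M.T@(np.array(P)-s['ee_pos'])/.6
    cur=np.degrees(np.arctan2(M[1,1],M[0,1])); y=0 if ang is None else ((cur-ang+90)%180-90)/180
    return d.round(4).tolist(),round(y,4)
def st():
    s=arm.sense(); p=s['ee_pos'];e=p[:2]-O
    print('t',round(s['time'],2),'jig',(np.r_[e@D,e@N,p[2]]*1000).round(1),'F jig',np.r_[s['contact_force'][:2]@D,s['contact_force'][:2]@N,s['contact_force'][2]].round(1),s['grip_width'])
E
python3 - <<'E'
from h import *
st();print(to(jig(145,1,100),73.1),to(jig(145,1,15),73.1))
E
```

```text
t 0.1 jig [361.3 521.  199.9] F jig [-0.7 -0.1  0. ] 1.0034877389132124
([-0.8435, -0.4116, 0.1671], np.float64(0.0192)) ([-0.8435, -0.4114, 0.3087], np.float64(0.0192))
```

>>> jog_arm(steps=[{"gripper": 1,"slide": [-0.42,-0.2,0],"yaw": 0.019},{"gripper": 1,"slide": [-0.8435,-0.411,0.05],"yaw": 0.019},{"gripper": 1,"slide": [-0.8435,-0.411,0.05],"yaw": 0.019},{"gripper": 1,"slide": [-0.8435,-0.411,0.05],"yaw": 0.019},{"gripper": 1,"slide": [-0.8435,-0.411,0.05],"yaw": 0.019},{"gripper": 1,"slide": [-0.8435,-0.411,0.05],"yaw": 0.019},{"gripper": 1,"slide": [-0.8435,-0.411,0.05],"yaw": 0.019},{"gripper": 1,"slide": [-0.8435,-0.411,0.167],"yaw": 0.019},{"gripper": 1,"slide": [-0.8435,-0.411,0.167],"yaw": 0.019},{"gripper": 1,"slide": [-0.8435,-0.411,0.167],"yaw": 0.019}])

```text
time: 1.35
ee_pos: [0.5692, 0.1991, 0.0977]
eef_rot: [-0.002, 0.148, 0.989, -0.001]
contact_force: [-0.2, -0.0, -0.3]
grip_width: -0.001
gripper_force: 0.0
```

>>> jog_arm(steps=[{"gripper": 1,"slide": [0,0,0],"yaw": 0},{"gripper": 1,"slide": [0,0,0],"yaw": 0}])

```text
time: 1.6
ee_pos: [0.5679, 0.2029, 0.1013]
eef_rot: [0.0, 0.146, 0.989, 0.001]
contact_force: [-0.2, 0.6, -0.9]
grip_width: -0.001
gripper_force: 0.0
```

```bash
python3 - <<'E'
from h import *
st();print(to(jig(145,1,15.5),73.1))
for n in C: cv2.imwrite(f'pics/{n}1.png',optics.grab_frame(n)[:,:,::-1])
a=cv2.resize(cv2.imread('pics/side1.png')[150:300,230:380],None,fx=4,fy=4,interpolation=2);cv2.imwrite('pics/v1.png',a)
E
```

```text
t 1.6 jig [147.    2.  101.3] F jig [ 0.5  0.3 -0.9] -0.0013612835132342657
([-0.0018, -0.0036, 0.1431], np.float64(0.0004))
```

View pics/v1.png

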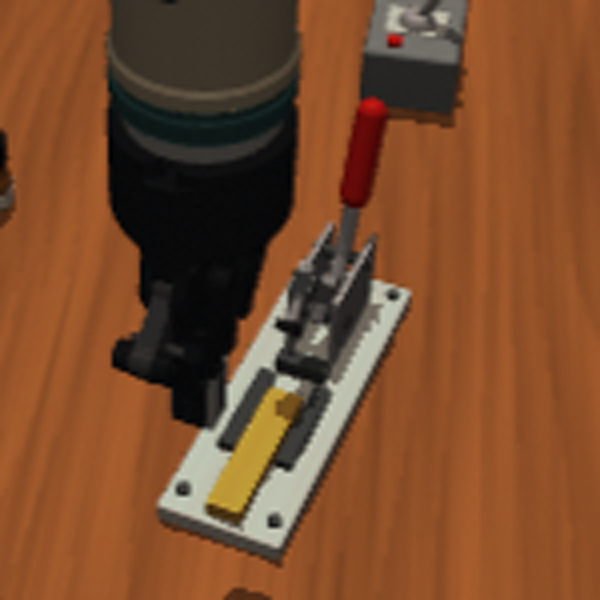

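The hand is above and beyond the bar's outer end, and the bar's path is clear. I'll go down and start pushing.

>>> jog_arm(steps=[{"gripper": 1,"slide": [-0.0015,-0.003,0.07],"yaw": 0},{"gripper": 1,"slide": [-0.0015,-0.003,0.14],"yaw": 0},{"gripper": 1,"slide": [-0.0015,-0.003,0.1425],"yaw": 0},{"gripper": 1,"slide": [-0.0015,-0.003,0.1425],"yaw": 0}])

```text
time: 2.2
ee_pos: [0.5698, 0.2007, 0.0167]
eef_rot: [0.001, 0.146, 0.989, 0.001]
contact_force: [0.6, 0.3, 1.3]
grip_width: 0.001
gripper_force: 0.0
```

```bash
python3 - <<'E'
from h import *
st();print(to(jig(108,1,15.5),73.1))
E
```

```text
t 2.2 jig [145.5  -0.4  16.7] F jig [ 0.4 -0.5  1.3] 0.0009794098277345422
([0.0025, -0.0625, 0.0019], np.float64(0.0005))
```

>>> jog_arm(steps=[{"gripper": 1,"slide": [0.002,-0.012,0.001],"yaw": 0},{"gripper": 1,"slide": [0.002,-0.022,0.001],"yaw": 0},{"gripper": 1,"slide": [0.002,-0.03,0.001],"yaw": 0},{"gripper": 1,"slide": [0.002,-0.037,0.001],"yaw": 0},{"gripper": 1,"slide": [0.002,-0.044,0.001],"yaw": 0},{"gripper": 1,"slide": [0.002,-0.05,0.001],"yaw": 0},{"gripper": 1,"slide": [0.002,-0.055,0.001],"yaw": 0},{"gripper": 1,"slide": [0.002,-0.058,0.001],"yaw": 0},{"gripper": 1,"slide": [0.002,-0.06,0.001],"yaw": 0}])

```text
time: 3.32
ee_pos: [0.5574, 0.1656, 0.0144]
eef_rot: [-0.0, 0.147, 0.989, 0.0]
contact_force: [0.2, -0.1, -0.5]
grip_width: -0.0
gripper_force: 0.0
```

```bash
python3 - <<'E'
from h import *
st()
E
```

```text
t 3.33 jig [108.3   1.3  14.4] F jig [-0.1 -0.2 -0.5] -0.00016858598034841032
```

>>> jog_arm(steps=[{"gripper": 1,"slide": [0,-0.003,0],"yaw": 0},{"gripper": 1,"slide": [0,-0.006,0],"yaw": 0},{"gripper": 1,"slide": [0,-0.008,0],"yaw": 0},{"gripper": 1,"slide": [0,-0.008,0],"yaw": 0}])

```text
time: 3.82
ee_pos: [0.556, 0.1609, 0.0144]
eef_rot: [0.0, 0.147, 0.989, 0.0]
contact_force: [-0.1, -0.2, 0.1]
grip_width: 0.002
gripper_force: 0.0
```

```bash
python3 - <<'E'
from h import *
st()
a=optics.grab_frame('side')[:,:,::-1];cv2.imwrite('pics/s2.png',a);b=optics.grab_frame('top')[:,:,::-1]
m=np.hstack([cv2.resize(a[190:300,250:350],None,fx=4,fy=4,interpolation=2)[:440,:400],cv2.resize(b[210:275,220:320],None,fx=4,fy=4,interpolation=2)[:,:400].repeat(1,0).copy() if 0 else cv2.resize(b[190:300,220:320],None,fx=4,fy=4,interpolation=2)])
cv2.imwrite('pics/v2.png',m)
E
```

```text
t 3.83 jig [103.4   1.3  14.4] F jig [-0.2  0.1  0.1] 0.0015291608045084081
```

View pics/v2.png

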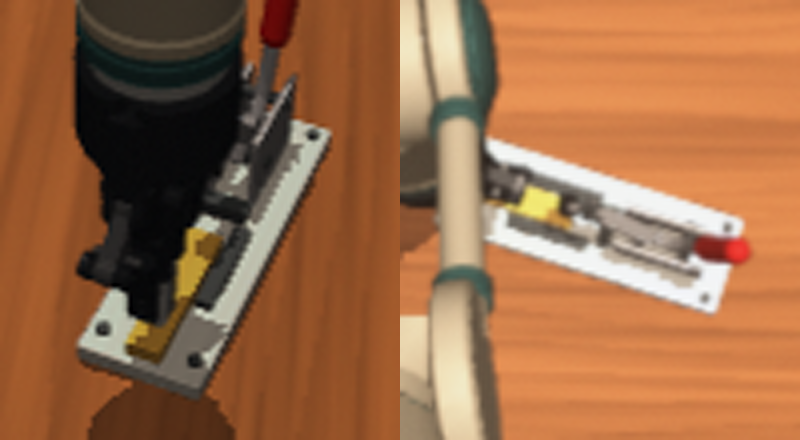

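```bash
python3 - <<'E'
from h import *
p=arm.sense()['ee_pos']; print('tcp v2 px',(proj('side',p)-[250,190])*4,p)
for q in [(90,0,22),(90,10,22),(90,-10,22),(112,0,22),(115,35,12),(115,-35,12)]: print(q,(proj('side',jig(*q))-[250,190])*4)
E
```

```text
tcp v2 px [[144.75537998 346.47210637]] [0.55604393 0.16103792 0.01445963]
(90, 0, 22) [[153.18739594 317.85489186]]
(90, 10, 22) [[170.92155595 323.97624537]]
(90, -10, 22) [[135.56494659 311.77074691]]
(112, 0, 22) [[136.3606243  348.08999864]]
(115, 35, 12) [[196.78324786 387.02144348]]
(115, -35, 12) [[ 72.0447338  342.76011404]]
```

```bash
python3 - <<'E'
from h import *
print('v1 pred',(proj('side',[.5679,.2029,.1013])-[230,150])*4,(proj('side',[.5679,.2029,.1143])-[230,150])*4)
a=cv2.imread('pics/side1.png');cv2.imwrite('pics/v3.png',np.hstack([cv2.resize(a[220:270,250:310],None,fx=6,fy=6,interpolation=2),cv2.resize(cv2.imread('pics/s2.png')[245:295,260:320],None,fx=6,fy=6,interpolation=2)]))
print('v3 pred L',(proj('side',[.5679,.2029,.1013])-[250,220])*6,'R',(proj('side',[.55604,.16104,.01446])-[260,245])*6+[360,0])
E
```

```text
v1 pred [[193.32337961 454.90915447]] [[193.54240119 436.3883786 ]]
v3 pred L [[169.98506942 262.36373171]] R [[517.14373695 189.71329883]]
```

View pics/v3.png

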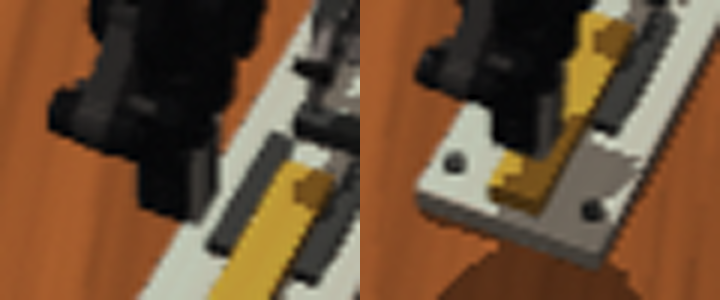

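The fingers' visible ends are roughly 20 mm above the reported TCP. They passed over the bar with no contact force. I'll back off and probe lower beyond the plate.

>>> jog_arm(steps=[{"gripper": 1,"slide": [0,0.025,-0.005],"yaw": 0},{"gripper": 1,"slide": [0,0.08,-0.005],"yaw": 0},{"gripper": 1,"slide": [0,0.08,0],"yaw": 0},{"gripper": 1,"slide": [0,0.08,0.005],"yaw": 0},{"gripper": 1,"slide": [0,0.08,0.01],"yaw": 0},{"gripper": 1,"slide": [0,0.08,0.015],"yaw": 0},{"gripper": 1,"slide": [0,0.08,0.018],"yaw": 0},{"gripper": 1,"slide": [0,0.08,0.018],"yaw": 0}])

```text
time: 4.92
ee_pos: [0.5698, 0.2067, 0.0035]
eef_rot: [-0.0, 0.147, 0.989, -0.0]
contact_force: [-0.4, -1.1, -0.0]
grip_width: 0.002
gripper_force: 0.0
```

```bash
python3 - <<'E'
from h import *
st()
a=optics.grab_frame('side')[:,:,::-1];cv2.imwrite('pics/s3.png',a)
p=arm.sense()['ee_pos'];u=proj('side',p)[0];x,y=(u-[40,40]).astype(int);print((u-[x,y])*7, (proj('side',p+[0,0,.02])[0]-[x,y])*7)
cv2.imwrite('pics/v4.png',cv2.resize(a[y:y+70,x:x+80],None,fx=7,fy=7,interpolation=2))
E
```

```text
t 4.92 jig [151.2   1.3   3.5] F jig [-1.1  0.  -0. ] 0.0023655681383245564
[284.99000154 280.11461401] [285.36126942 237.28689847]
```

View pics/v4.png

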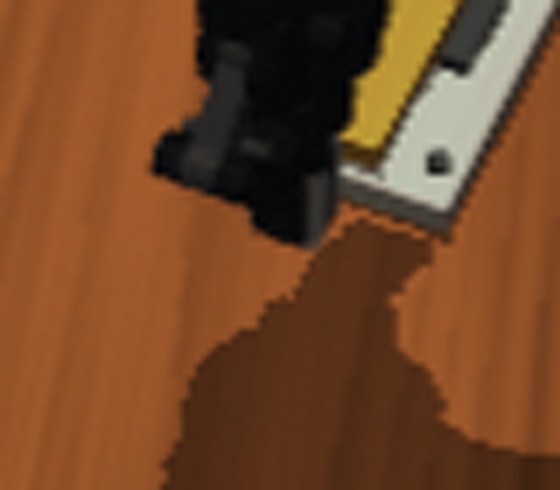

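>>> jog_arm(steps=[{"gripper": 1,"slide": [0,0.01,0.008],"yaw": 0},{"gripper": 1,"slide": [0,0.01,0.014],"yaw": 0},{"gripper": 1,"slide": [0,0.01,0.018],"yaw": 0},{"gripper": 1,"slide": [0,0.01,0.018],"yaw": 0}])

```text
time: 5.48
ee_pos: [0.5713, 0.2126, -0.0076]
eef_rot: [-0.0, 0.147, 0.989, -0.0]
contact_force: [0.1, 0.0, -0.3]
grip_width: -0.001
gripper_force: 0.0
```

>>> jog_arm(steps=[{"gripper": 1,"slide": [0,0,0.003],"yaw": 0},{"gripper": 1,"slide": [0,0,0.006],"yaw": 0},{"gripper": 1,"slide": [0,0,0.006],"yaw": 0}])

```text
time: 5.85
ee_pos: [0.5715, 0.2126, -0.0109]
eef_rot: [-0.0, 0.147, 0.989, -0.0]
contact_force: [-0.2, 0.8, 0.6]
grip_width: -0.0
gripper_force: 0.0
```

>>> jog_arm(steps=[{"gripper": 1,"slide": [0,0,0.003],"yaw": 0},{"gripper": 1,"slide": [0,0,0.005],"yaw": 0},{"gripper": 1,"slide": [0,0,0.005],"yaw": 0}])

```text
time: 6.22
ee_pos: [0.5715, 0.2126, -0.0139]
eef_rot: [-0.0, 0.147, 0.989, -0.0]
contact_force: [1.1, -0.0, -0.2]
grip_width: -0.003
gripper_force: 0.0
```

>>> jog_arm(steps=[{"gripper": 1,"slide": [0,0,0.002],"yaw": 0},{"gripper": 1,"slide": [0,0,0.004],"yaw": 0},{"gripper": 1,"slide": [0,0,0.004],"yaw": 0}])

```text
time: 6.6
ee_pos: [0.5716, 0.2127, -0.0163]
eef_rot: [-0.0, 0.147, 0.989, -0.0]
contact_force: [0.5, 0.5, 1.2]
grip_width: 0.002
gripper_force: 0.0
```

>>> jog_arm(steps=[{"gripper": 1,"slide": [0,0,0.002],"yaw": 0},{"gripper": 1,"slide": [0,0,0.004],"yaw": 0},{"gripper": 1,"slide": [0,0,0.004],"yaw": 0}])

```text
time: 6.98
ee_pos: [0.5716, 0.2127, -0.0187]
eef_rot: [-0.0, 0.147, 0.989, -0.0]
contact_force: [0.6, 0.3, -0.4]
grip_width: 0.003
gripper_force: 0.0
```

>>> jog_arm(steps=[{"gripper": 1,"slide": [0,0,0.002],"yaw": 0},{"gripper": 1,"slide": [0,0,0.003],"yaw": 0},{"gripper": 1,"slide": [0,0,0.003],"yaw": 0}])

```text
time: 7.35
ee_pos: [0.5716, 0.2127, -0.0205]
eef_rot: [-0.0, 0.147, 0.989, 0.0]
contact_force: [0.4, -0.3, -0.4]
grip_width: 0.001
gripper_force: 0.0
```

>>> jog_arm(steps=[{"gripper": 1,"slide": [0,0,0.002],"yaw": 0},{"gripper": 1,"slide": [0,0,0.003],"yaw": 0},{"gripper": 1,"slide": [0,0,0.003],"yaw": 0}])

```text
time: 7.72
ee_pos: [0.5716, 0.2127, -0.0223]
eef_rot: [-0.0, 0.147, 0.989, 0.0]
contact_force: [0.2, 0.1, -0.3]
grip_width: -0.002
gripper_force: 0.0
```

>>> jog_arm(steps=[{"gripper": 1,"slide": [0,0,0.002],"yaw": 0},{"gripper": 1,"slide": [0,0,0.003],"yaw": 0},{"gripper": 1,"slide": [0,0,0.003],"yaw": 0}])

```text
time: 8.1
ee_pos: [0.5716, 0.2127, -0.0241]
eef_rot: [-0.0, 0.147, 0.989, 0.0]
contact_force: [0.1, -0.1, 0.3]
grip_width: 0.001
gripper_force: 0.0
```

```bash
python3 - <<'E'
from h import *
st()
a=optics.grab_frame('side')[:,:,::-1];cv2.imwrite('pics/s4.png',a)
p=arm.sense()['ee_pos'];u=proj('side',p)[0];x,y=(u-[40,50]).astype(int)
for dz in(0,.0187,.022,.026):print((proj('side',p+[0,0,dz])[0]-[x,y])*7)
cv2.imwrite('pics/v5.png',cv2.resize(a[y:y+70,x:x+80],None,fx=7,fy=7,interpolation=2))
E
```

```text
t 8.1 jig [157.5   1.4 -24.1] F jig [-0.1 -0.2  0.3] 0.0007456617423364533
[283.08866467 353.15758091]
[283.30118759 314.87142529]
[283.33936743 307.99996012]
[283.38592351 299.62370793]
```

View pics/v5.png

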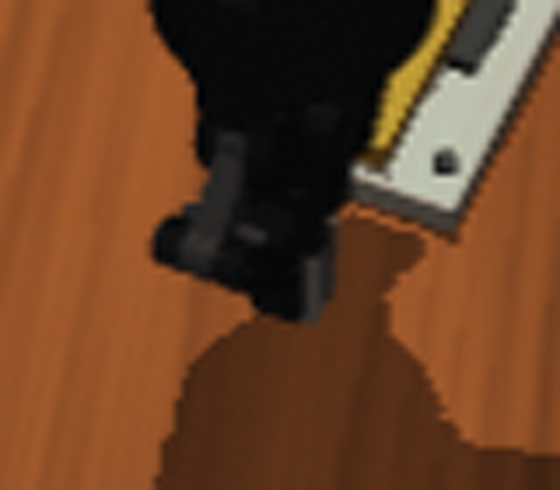

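Taking the tip's bottom centre at about (294,297) px, the fingers really end about 27 mm above the reported TCP, with almost no sideways error. A little more probing will fix the offset.

>>> jog_arm(steps=[{"gripper": 1,"slide": [0,0,0.001],"yaw": 0},{"gripper": 1,"slide": [0,0,0.002],"yaw": 0},{"gripper": 1,"slide": [0,0,0.002],"yaw": 0}])

```text
time: 8.52
ee_pos: [0.5716, 0.2127, -0.0253]
eef_rot: [-0.0, 0.147, 0.989, 0.0]
contact_force: [-0.4, -0.2, 0.5]
grip_width: -0.0
gripper_force: 0.0
```

>>> jog_arm(steps=[{"gripper": 1,"slide": [0,0,0.001],"yaw": 0},{"gripper": 1,"slide": [0,0,0.002],"yaw": 0},{"gripper": 1,"slide": [0,0,0.002],"yaw": 0}])

```text
time: 8.9
ee_pos: [0.5716, 0.2127, -0.0265]
eef_rot: [-0.0, 0.147, 0.989, 0.0]
contact_force: [-0.4, -0.2, -0.3]
grip_width: -0.001
gripper_force: 0.0
```

>>> jog_arm(steps=[{"gripper": 1,"slide": [0,0,0.001],"yaw": 0},{"gripper": 1,"slide": [0,0,0.002],"yaw": 0},{"gripper": 1,"slide": [0,0,0.002],"yaw": 0}])

```text
time: 9.28
ee_pos: [0.5716, 0.2127, -0.0276]
eef_rot: [-0.0, 0.147, 0.989, 0.0]
contact_force: [0.3, -0.1, -0.5]
grip_width: -0.0
gripper_force: 0.0
```

>>> jog_arm(steps=[{"gripper": 1,"slide": [0,0,-0.026],"yaw": 0},{"gripper": 1,"slide": [0.0,-0.02,-0.026],"yaw": 0},{"gripper": 1,"slide": [0.0,-0.04,-0.026],"yaw": 0},{"gripper": 1,"slide": [0.0,-0.05,-0.026],"yaw": 0},{"gripper": 1,"slide": [0.0,-0.058,-0.026],"yaw": 0},{"gripper": 1,"slide": [0.0,-0.064,-0.026],"yaw": 0},{"gripper": 1,"slide": [0.0,-0.07,-0.026],"yaw": 0},{"gripper": 1,"slide": [0.0,-0.075,-0.026],"yaw": 0},{"gripper": 1,"slide": [0.0,-0.079,-0.026],"yaw": 0},{"gripper": 1,"slide": [0.0,-0.081,-0.026],"yaw": 0}])

```text
time: 10.52
ee_pos: [0.5576, 0.1662, -0.012]
eef_rot: [0.0, 0.147, 0.989, 0.0]
contact_force: [0.1, 0.9, 0.6]
grip_width: -0.002
gripper_force: 0.3
```

```bash
cat >> m.py <<'E'
def bar(name):
    im=optics.grab_frame('side')[:,:,::-1].copy(); cv2.imwrite(f'pics/{name}.png',im)
    m=comp('side',im,lambda h:(h[...,0]>17)&(h[...,0]<30)&(h[...,1]>130)&(h[...,2]>60),(262,200,345,290))
    v,u=np.nonzero(m); P=np.array([plane('side',(a,b),.022)[:2] for a,b in zip(u,v)])-O
    print('bar mask n',len(u),'jig x range',((P@D).min()*1000).round(1),((P@D).max()*1000).round(1))
E
python3 - <<'E'
from m import *
st();bar('s5')
E
```

```text
t 10.53 jig [108.9   1.3 -12. ] F jig [0.8 0.2 0.6] -0.0019139028983338393
bar mask n 121 jig x range 15.2 92.3
```

>>> jog_arm(steps=[{"gripper": 1,"slide": [0,-0.003,0],"yaw": 0},{"gripper": 1,"slide": [0,-0.006,0],"yaw": 0},{"gripper": 1,"slide": [0,-0.006,0],"yaw": 0}])

```text
time: 10.95
ee_pos: [0.5564, 0.1625, -0.012]
eef_rot: [-0.0, 0.147, 0.989, -0.0]
contact_force: [-0.2, 0.1, -0.1]
grip_width: -0.003
gripper_force: 0.0
```

>>> jog_arm(steps=[{"gripper": 1,"slide": [0,-0.003,0],"yaw": 0},{"gripper": 1,"slide": [0,-0.005,0],"yaw": 0},{"gripper": 1,"slide": [0,-0.005,0],"yaw": 0}])

```text
time: 11.32
ee_pos: [0.5556, 0.1597, -0.012]
eef_rot: [0.0, 0.147, 0.989, -0.0]
contact_force: [-0.0, 0.2, -0.5]
grip_width: 0.002
gripper_force: 0.1
```

```bash
python3 - <<'E'
from m import *
st()
def prof(im):
    # brass fraction sampled along bar top centreline
    h=cv2.cvtColor(im,cv2.COLOR_BGR2HSV)
    out=''
    for x in range(-4,124,4):
        u,v=proj('side',jig(x,0,22))[0].round().astype(int); H=h[v,u]; out+=f"{x}:{H[0]},{H[1]},{H[2]} "
    print(out)
prof(cv2.imread('pics/side0.png'))
im=optics.grab_frame('side')[:,:,::-1].copy();cv2.imwrite('pics/s6.png',im);prof(im)
E
```

```text
t 11.32 jig [102.2   1.3 -12. ] F jig [ 0.2  0.1 -0.5] 0.0016932830400543067
-4:30,9,29 0:0,9,27 4:150,15,17 8:0,0,16 12:38,26,180 16:38,23,179 20:29,45,174 24:21,183,174 28:21,186,174 32:17,192,105 36:20,187,161 40:21,188,174 44:21,186,174 48:21,186,174 52:22,186,174 56:21,186,174 60:21,186,174 64:21,186,174 68:21,185,174 72:21,185,175 76:21,185,174 80:21,185,175 84:22,186,174 88:21,185,174 92:21,185,174 96:21,185,175 100:21,185,174 104:21,185,174 108:21,185,174 112:18,191,64 116:18,194,63 120:36,23,178 
-4:0,0,21 0:0,0,24 4:30,13,19 8:20,133,48 12:21,185,189 16:21,185,152 20:21,184,154 24:20,184,100 28:21,128,20 32:17,188,53 36:105,64,8 40:150,26,10 44:120,26,10 48:21,181,100 52:18,121,21 56:20,115,20 60:120,26,10 64:90,32,8 68:90,26,10 72:0,0,14 76:135,51,10 80:120,28,9 84:90,28,9 88:0,13,19 92:120,23,11 96:120,36,7 100:105,64,8 104:105,51,10 108:135,39,13 112:0,21,24 116:18,41,112 120:17,43,112
```

>>> jog_arm(steps=[{"gripper": 1,"slide": [0,-0.002,0],"yaw": 0},{"gripper": 1,"slide": [0,-0.004,0],"yaw": 0},{"gripper": 1,"slide": [0,-0.004,0],"yaw": 0}])

```text
time: 11.75
ee_pos: [0.5549, 0.1574, -0.012]
eef_rot: [0.0, 0.147, 0.989, -0.0]
contact_force: [-0.2, -0.1, 0.0]
grip_width: 0.004
gripper_force: 0.2
```

>>> jog_arm(steps=[{"gripper": 1,"slide": [0,-0.002,0],"yaw": 0},{"gripper": 1,"slide": [0,-0.004,0],"yaw": 0},{"gripper": 1,"slide": [0,-0.004,0],"yaw": 0}])

```text
time: 12.12
ee_pos: [0.5542, 0.1551, -0.012]
eef_rot: [-0.0, 0.147, 0.989, -0.0]
contact_force: [0.1, -0.4, 0.6]
grip_width: -0.004
gripper_force: 0.2
```

>>> jog_arm(steps=[{"gripper": 1,"slide": [0,-0.002,0],"yaw": 0},{"gripper": 1,"slide": [0,-0.004,0],"yaw": 0},{"gripper": 1,"slide": [0,-0.004,0],"yaw": 0}])

```text
time: 12.5
ee_pos: [0.5535, 0.1528, -0.012]
eef_rot: [0.0, 0.147, 0.989, -0.0]
contact_force: [0.2, 0.5, 0.4]
grip_width: -0.002
gripper_force: 0.2
```

```bash
python3 - <<'E'
from m import *
st()
im=optics.grab_frame('side')[:,:,::-1].copy();cv2.imwrite('pics/s7.png',im)
top=optics.grab_frame('top')[:,:,::-1].copy();cv2.imwrite('pics/t7.png',top)
for nm,cam,I in(('s6','side',cv2.imread('pics/s6.png')),('s7','side',im),('t7','top',top),('t0','top',cv2.imread('pics/top0.png'))):
  h=cv2.cvtColor(I,cv2.COLOR_BGR2HSV)
  for y in(-7,0,7):
    out=f'{nm} y{y} '
    for x in range(-4,34,3):
        u,v=proj(cam,jig(x,y,22))[0]; p=cv2.getRectSubPix(I,(1,1),(float(u),float(v)))[0,0]; H=cv2.cvtColor(np.uint8([[p]]),40)[0,0]
        out+=f"{x}:{H[0]},{H[1]},{H[2]} "
    print(out)
E
```

```text
t 12.5 jig [ 95.    1.2 -12. ] F jig [ 0.5 -0.   0.4] -0.0018137500234927234
s6 y-7 -4:90,28,9 -1:120,28,9 2:90,28,9 5:0,0,9 8:0,0,9 11:120,28,9 14:150,32,8 17:120,28,9 20:120,26,10 23:90,28,9 26:120,26,10 29:0,0,8 32:120,28,9 
s6 y0 -4:90,14,18 -1:0,0,21 2:0,0,20 5:23,73,28 8:20,169,98 11:21,185,183 14:21,185,172 17:21,184,159 20:21,184,136 23:20,184,119 26:19,178,63 29:18,179,47 32:17,174,38 
s6 y7 -4:45,16,32 -1:30,18,28 2:30,12,21 5:18,53,24 8:18,167,67 11:18,193,116 14:18,194,117 17:18,192,118 20:18,193,116 23:18,194,117 26:18,195,118 29:18,194,117 32:18,194,117 
s7 y-7 -4:120,26,10 -1:120,26,10 2:90,28,9 5:90,28,9 8:120,28,9 11:120,26,10 14:120,23,11 17:120,51,10 20:120,32,8 23:105,57,9 26:120,28,9 29:90,28,9 32:0,0,8 
s7 y0 -4:30,7,39 -1:23,65,47 2:20,171,122 5:20,187,157 8:20,185,161 11:20,185,134 14:20,183,139 17:20,185,117 20:20,177,85 23:19,168,56 26:18,133,25 29:12,80,16 32:0,23,11 
s7 y7 -4:30,16,31 -1:19,114,47 2:18,184,94 5:18,193,115 8:18,194,117 11:18,194,117 14:18,194,117 17:18,194,117 20:18,194,117 23:18,195,118 26:18,194,117 29:18,195,118 32:18,195,118 
t7 y-7 -4:
[... 349 characters left out ...]
 -4:16,68,82 -1:16,121,129 2:17,148,179 5:17,158,182 8:17,159,175 11:18,156,185 14:17,160,183 17:17,154,179 20:17,155,186 23:17,161,181 26:17,154,175 29:17,154,185 32:17,159,185 
t0 y-7 -4:12,40,174 -1:13,42,159 2:13,43,141 5:14,48,118 8:14,53,92 11:14,50,86 14:15,48,96 17:13,46,116 20:13,45,136 23:13,49,129 26:13,66,89 29:17,107,79 32:25,137,151 
t0 y0 -4:13,48,112 -1:16,27,140 2:20,13,182 5:18,16,187 8:19,11,193 11:23,5,200 14:30,5,204 17:21,13,194 20:16,55,148 23:15,117,111 26:15,140,100 29:17,157,128 32:19,161,176 
t0 y7 -4:14,55,88 -1:17,49,134 2:16,46,183 5:16,45,191 8:16,45,187 11:16,45,189 14:16,45,192 17:17,65,183 20:19,121,186 23:18,153,183 26:17,154,174 29:17,155,183 32:17,160,179
```

The bar's inner edge now reads about 0 mm in both views, and it is moving with the finger. I'll nudge until I feel the stop.

>>> jog_arm(steps=[{"gripper": 1,"slide": [0,-0.0015,0],"yaw": 0},{"gripper": 1,"slide": [0,-0.0025,0],"yaw": 0},{"gripper": 1,"slide": [0,-0.0025,0],"yaw": 0}])

```text
time: 12.98
ee_pos: [0.5537, 0.1525, -0.0119]
eef_rot: [0.0, 0.147, 0.989, 0.001]
contact_force: [2.0, 5.4, 0.2]
grip_width: 0.0
gripper_force: 2.6
```

```bash
python3 - <<'E'
from h import *
st()
E
```

```text
t 12.97 jig [ 94.7   1.  -11.9] F jig [ 5.8 -0.3  0.2] 3.881647855464129e-05
```

The bar is home: 5.8 N at the stop. I'll retreat, lift and go over to the clamp handle.

>>> jog_arm(steps=[{"gripper": 1,"slide": [0,0.012,0],"yaw": 0},{"gripper": 1,"slide": [0,0.03,-0.02],"yaw": 0},{"gripper": 1,"slide": [0,0.03,-0.12],"yaw": 0},{"gripper": 1,"slide": [0,0.03,-0.22],"yaw": 0},{"gripper": 1,"slide": [-0.003,-0.05,-0.29],"yaw": 0},{"gripper": 1,"slide": [-0.003,-0.15,-0.29],"yaw": 0},{"gripper": 1,"slide": [-0.003,-0.248,-0.29],"yaw": 0},{"gripper": 1,"slide": [-0.003,-0.248,-0.29],"yaw": 0},{"gripper": 1,"slide": [-0.003,-0.248,-0.29],"yaw": 0}])

```text
time: 14.1
ee_pos: [0.512, 0.0089, 0.1627]
eef_rot: [0.001, 0.147, 0.989, 0.0]
contact_force: [0.3, 0.4, 0.6]
grip_width: -0.003
gripper_force: 0.0
```

```bash
python3 - <<'E'
from m import *
st();print('pre',to(jig(-60,-1,98),73.1))
r=70;p0=jig(-60,-1,98)
for th in(68,62,56,50,44,38,32,26,20,15,11,9):
    t=np.radians(th);P=(-62-r*np.cos(t)+9*np.sin(t),54+r*np.sin(t)+9*np.cos(t))
    print(th,'y',round((P[0]+4.8+60)/600,4),'z',round(-(P[1]-28.5-98)/600,4))
im=optics.grab_frame('top')[:,:,::-1].copy();cv2.imwrite('pics/t8.png',im)
h=cv2.cvtColor(im,40)
for y in(4,7):
  print([(x,*cv2.cvtColor(np.uint8([[cv2.getRectSubPix(im,(1,1),tuple(map(float,proj('top',jig(x,y,22))[0])))[0,0]]]),40)[0,0].tolist()) for x in(-4,-2,0,2,5,84,87,90,93,96,110)])
E
```

```text
t 14.1 jig [-54.8  -0.9 162.7] F jig [ 0.5 -0.2  0.6] -0.0025378110163455283
pre ([-0.0001, -0.0087, 0.1078], np.float64(-0.0001))
68 y -0.0251 z 0.007
62 y -0.0369 z 0.0108
56 y -0.0481 z 0.0157
50 y -0.0588 z 0.0218
44 y -0.0688 z 0.029
38 y -0.078 z 0.0372
32 y -0.0863 z 0.0463
26 y -0.0936 z 0.0562
20 y -0.0998 z 0.0668
15 y -0.1041 z 0.0761
11 y -0.107 z 0.0838
9 y -0.1082 z 0.0878
[(-4, 16, 69, 81), (-2, 16, 120, 113), (0, 17, 150, 158), (2, 18, 160, 188), (5, 18, 164, 197), (84, 27, 132, 241), (87, 26, 108, 234), (90, 26, 40, 233), (93, 30, 6, 240), (96, 36, 5, 244), (110, 18, 16, 235)]
[(-4, 17, 66, 81), (-2, 17, 109, 110), (0, 17, 132, 147), (2, 17, 148, 178), (5, 17, 158, 181), (84, 27, 120, 233), (87, 26, 99, 230), (90, 27, 28, 233), (93, 30, 6, 241), (96, 42, 5, 244), (110, 17, 21, 229)]
```

The top view puts the bar's outer end at about 89 mm, so it is home. Now I'll lower beside the handle.

>>> jog_arm(steps=[{"gripper": 1,"slide": [0,-0.008,0.05],"yaw": 0},{"gripper": 1,"slide": [0,-0.008,0.09],"yaw": 0},{"gripper": 1,"slide": [0,-0.008,0.107],"yaw": 0},{"gripper": 1,"slide": [0,-0.008,0.107],"yaw": 0}])

```text
time: 14.65
ee_pos: [0.5102, 0.005, 0.0974]
eef_rot: [-0.001, 0.146, 0.989, 0.0]
contact_force: [-0.2, -0.2, 0.3]
grip_width: -0.001
gripper_force: 0.0
```

```bash
python3 - <<'E'
from m import *
st()
a=optics.grab_frame('side')[:,:,::-1];b=optics.grab_frame('top')[:,:,::-1]
cv2.imwrite('pics/v6.png',np.hstack([cv2.resize(a[140:265,265:365],None,fx=4,fy=4,interpolation=2),cv2.resize(b[160:285,230:330],None,fx=4,fy=4,interpolation=2)]))
E
```

```text
t 14.65 jig [-59.1  -0.3  97.4] F jig [-0.3  0.1  0.3] -0.0006969118298126367
```

View pics/v6.png

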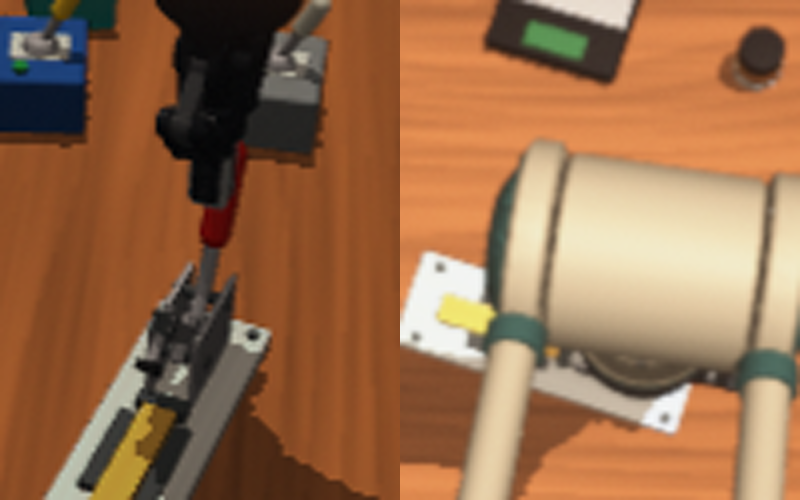

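The fingertip at about (213,205) is in front of the red grip and nearly centred on it. Now I'll push it along the arc.

>>> jog_arm(steps=[{"gripper": 1,"slide": [0.002,-0.0145,0.002],"yaw": 0},{"gripper": 1,"slide": [0.002,-0.025,0.007],"yaw": 0},{"gripper": 1,"slide": [0.002,-0.037,0.011],"yaw": 0},{"gripper": 1,"slide": [0.002,-0.048,0.016],"yaw": 0},{"gripper": 1,"slide": [0.002,-0.059,0.022],"yaw": 0},{"gripper": 1,"slide": [0.002,-0.069,0.029],"yaw": 0},{"gripper": 1,"slide": [0.002,-0.078,0.037],"yaw": 0},{"gripper": 1,"slide": [0.002,-0.086,0.046],"yaw": 0}])

```text
time: 15.75
ee_pos: [0.494, -0.0455, 0.0698]
eef_rot: [-0.0, 0.147, 0.989, -0.0]
contact_force: [0.3, 0.1, 1.0]
grip_width: 0.001
gripper_force: 0.6
```

```bash
cat >> m.py <<'E'
def red(name):
    im=optics.grab_frame('side')[:,:,::-1].copy(); cv2.imwrite(f'pics/{name}.png',im)
    m=comp('side',im,lambda h:((h[...,0]<5)|(h[...,0]>174))&(h[...,1]>170)&(h[...,2]>60),(285,150,360,260))
    v,u=np.nonzero(m); print('red n',len(u),'u',u.min(),u.max(),'v',v.min(),v.max())
    for th in(68,45,32,20,10): 
        t=np.radians(th);print(th,[proj('side',jig(-62-r*np.cos(t),0,54+r*np.sin(t)))[0].round(0).tolist() for r in(38,92)],end=' ')
    print()
E
python3 - <<'E'
from m import *
st();red('s9')
E
```

```text
t 15.75 jig [-112.1    0.6   69.8] F jig [ 0.2 -0.3  1. ] 0.0008249107402188636
red n 95 u 317 327 v 187 201
68 [[318.0, 198.0], [323.0, 175.0]] 45 [[320.0, 197.0], [327.0, 175.0]] 32 [[320.0, 198.0], [328.0, 177.0]] 20 [[321.0, 200.0], [328.0, 181.0]] 10 [[321.0, 201.0], [329.0, 185.0]]
```

>>> jog_arm(steps=[{"gripper": 1,"slide": [0,-0.008,0.01],"yaw": 0},{"gripper": 1,"slide": [0,-0.014,0.02],"yaw": 0},{"gripper": 1,"slide": [0,-0.018,0.03],"yaw": 0},{"gripper": 1,"slide": [0,-0.021,0.0375],"yaw": 0},{"gripper": 1,"slide": [0,-0.021,0.0375],"yaw": 0}])

```text
time: 16.42
ee_pos: [0.4902, -0.057, 0.0471]
eef_rot: [-0.0, 0.147, 0.989, 0.0]
contact_force: [0.0, 0.7, 0.7]
grip_width: 0.003
gripper_force: 0.0
```

```bash
python3 - <<'E'
from m import *
st();red('s10')
E
```

```text
t 16.43 jig [-124.2    0.8   47.1] F jig [0.6 0.2 0.7] 0.002972584297835787
red n 79 u 318 328 v 191 204
68 [[318.0, 198.0], [323.0, 175.0]] 45 [[320.0, 197.0], [327.0, 175.0]] 32 [[320.0, 198.0], [328.0, 177.0]] 20 [[321.0, 200.0], [328.0, 181.0]] 10 [[321.0, 201.0], [329.0, 185.0]]
```

>>> jog_arm(steps=[{"gripper": 1,"slide": [0,-0.001,0.003],"yaw": 0},{"gripper": 1,"slide": [0,-0.001,0.006],"yaw": 0},{"gripper": 1,"slide": [0,-0.001,0.006],"yaw": 0}])

```text
time: 16.85
ee_pos: [0.4902, -0.0576, 0.044]
eef_rot: [-0.0, 0.147, 0.989, 0.0]
contact_force: [-0.2, 0.1, -0.2]
grip_width: -0.0
gripper_force: 0.0
```

>>> jog_arm(steps=[{"gripper": 1,"slide": [0,0,0.003],"yaw": 0},{"gripper": 1,"slide": [0,0,0.005],"yaw": 0},{"gripper": 1,"slide": [0,0,0.005],"yaw": 0}])

```text
time: 17.23
ee_pos: [0.4905, -0.0578, 0.0428]
eef_rot: [0.001, 0.147, 0.989, -0.0]
contact_force: [-2.0, 0.7, 13.1]
grip_width: -0.002
gripper_force: 6.5
```

Firm contact at 13 N, which should be the handle's end stop. I'll lift away and check in both views.

>>> jog_arm(steps=[{"gripper": 1,"slide": [0,0,-0.02],"yaw": 0},{"gripper": 1,"slide": [0,0,-0.1],"yaw": 0},{"gripper": 1,"slide": [0,0,-0.19],"yaw": 0},{"gripper": 1,"slide": [0.2,0,-0.2],"yaw": 0},{"gripper": 1,"slide": [0.25,0,-0.2],"yaw": 0},{"gripper": 1,"slide": [0.25,0,-0.2],"yaw": 0}])

```text
time: 17.98
ee_pos: [0.343, -0.0129, 0.1611]
eef_rot: [-0.001, 0.147, 0.989, 0.0]
contact_force: [0.7, 0.1, 1.2]
grip_width: -0.002
gripper_force: 0.0
```

```bash
python3 - <<'E'
from m import *
st();red('s11')
im=optics.grab_frame('top')[:,:,::-1].copy(); cv2.imwrite('pics/t11.png',im)
f=lambda h:((h[...,0]<5)|(h[...,0]>174))&(h[...,1]>170)&(h[...,2]>60)
for I in(im,cv2.imread('pics/top0.png')):
    v,u=np.nonzero(comp('top',I,f,(280,225,345,275)));print('top red',len(u),u.min(),u.max(),v.min(),v.max())
for th in(68,20,14,10):
    t=np.radians(th);print(th,[proj('top',jig(-62-r*np.cos(t),0,54+r*np.sin(t)))[0].round(1).tolist() for r in(38,94)])
    print('   side',proj('side',jig(-62-94*np.cos(t),0,54+94*np.sin(t)))[0].round(1))
E
```

```text
t 17.98 jig [-124.8  154.5  161.1] F jig [ 0.3 -0.6  1.2] -0.001532090681681064
red n 143 u 318 331 v 184 204
68 [[318.0, 198.0], [323.0, 175.0]] 45 [[320.0, 197.0], [327.0, 175.0]] 32 [[320.0, 198.0], [328.0, 177.0]] 20 [[321.0, 200.0], [328.0, 181.0]] 10 [[321.0, 201.0], [329.0, 185.0]] 
top red 131 302 324 253 263
top red 61 294 306 250 255
68 [[296.0, 252.3], [304.8, 253.0]]
   side [323. 174.]
20 [[303.5, 255.5], [323.0, 261.0]]
   side [328.8 180.1]
14 [[303.8, 255.7], [323.7, 261.6]]
   side [328.8 182.6]
10 [[304.0, 255.9], [324.0, 261.9]]
   side [328.8 184.3]
```

The red end sits at side row 184 and top column 324. That matches the handle at 10°, so the clamp is closed. Next is the yellow toggle.

```bash
python3 - <<'E'
from m import *
print(to([.558,-.250,.16],95),to([.558,-.250,.048],95))
E
```

```text
([-0.456, -0.2745, 0.0019], np.float64(-0.1213)) ([-0.4561, -0.2745, 0.1885], np.float64(-0.1213))
```

>>> jog_arm(steps=[{"gripper": 1,"slide": [-0.456,-0.2745,0],"yaw": -0.121},{"gripper": 1,"slide": [-0.456,-0.2745,0],"yaw": -0.121},{"gripper": 1,"slide": [-0.456,-0.2745,0],"yaw": -0.121},{"gripper": 1,"slide": [-0.456,-0.2745,0],"yaw": -0.121},{"gripper": 1,"slide": [-0.456,-0.2745,0],"yaw": -0.121},{"gripper": 1,"slide": [-0.456,-0.2745,0],"yaw": -0.121},{"gripper": 1,"slide": [-0.456,-0.2745,0.09],"yaw": -0.121},{"gripper": 1,"slide": [-0.456,-0.2745,0.18],"yaw": -0.121},{"gripper": 1,"slide": [-0.456,-0.2745,0.188],"yaw": -0.121},{"gripper": 1,"slide": [-0.456,-0.2745,0.188],"yaw": -0.121}])

```text
time: 19.32
ee_pos: [0.5618, -0.2515, 0.0492]
eef_rot: [0.001, -0.043, 0.999, -0.0]
contact_force: [0.4, 0.5, 0.8]
grip_width: -0.004
gripper_force: 0.0
```

```bash
cat >> m.py <<'E'
def tog(name):
    for n,bx in(('side',(262,125,298,160)),('top',(360,190,400,228))):
        im=optics.grab_frame(n)[:,:,::-1].copy(); cv2.imwrite(f'pics/{name}{n}.png',im)
        for I in(cv2.imread(f'pics/{n}0.png'),im):
            try:
                v,u=np.nonzero(comp(n,I,lambda h:(h[...,0]>15)&(h[...,0]<35)&(h[...,1]>130)&(h[...,2]>80),bx));print(n,'yellow',len(u),u.mean().round(1),v.mean().round(1))
            except ValueError: print(n,'no yellow')
E
python3 - <<'E'
from m import *
st();print(arm.sense()['ee_pos']);tog('g0')
s=arm.sense();u=[proj('side',s['ee_pos']+[0,0,.03])[0].round(1)]
im=cv2.imread('pics/g0side.png');g=cv2.cvtColor(im,6)
print('tip pred',u); x,y=map(int,u[0])
for r in range(y-16,y+14,2): print(r,''.join('#' if g[r,c]<28 else '.' for c in range(x-25,x+25)))
E
```

```text
t 19.32 jig [-289.5 -124.3   49.2] F jig [ 0.6 -0.3  0.8] -0.003713704701399567
[ 0.56184778 -0.25153933  0.04923916]
side yellow 40 281.8 138.1
side yellow 47 281.8 138.5
top yellow 26 383.4 212.3
top yellow 26 383.5 212.3
tip pred [array([301.3, 140.2])]
124 .......................##......##.................
126 .......................####...##..................
128 .......................#########..................
130 .......................#########..................
132 .......................########...................
134 .........................####.....................
136 .........................####.....................
138 .........................####.....................
140 .........................####.....................
142 ..................................................
144 ..................................................
146 ...........#......................................
148 ..................................................
150 ..................................................
152 ..................................................
```

>>> jog_arm(steps=[{"gripper": 1,"slide": [-0.03,0,0],"yaw": 0},{"gripper": 1,"slide": [-0.05,0,0],"yaw": 0},{"gripper": 1,"slide": [-0.065,0,0],"yaw": 0},{"gripper": 1,"slide": [-0.08,0,0],"yaw": 0},{"gripper": 1,"slide": [-0.095,0,0],"yaw": 0},{"gripper": 1,"slide": [-0.11,0,0],"yaw": 0},{"gripper": 1,"slide": [-0.12,0,0],"yaw": 0},{"gripper": 1,"slide": [-0.12,0,0],"yaw": 0}])

```text
time: 20.42
ee_pos: [0.6331, -0.2448, 0.0481]
eef_rot: [0.0, -0.043, 0.999, 0.0]
contact_force: [-0.3, 0.0, 0.2]
grip_width: -0.001
gripper_force: 0.0
```

```bash
python3 - <<'E'
from m import *
print(arm.sense()['ee_pos'],arm.sense()['contact_force']);tog('g1')
pv=np.array([.637,-.2435,.045])
for t in(-.45,0,.45):
    c=pv+.05*np.array([np.sin(t)*.996,np.sin(t)*.085,np.cos(t)]);print(t,proj('side',c)[0].round(1),proj('top',c)[0].round(1))
E
```

```text
[ 0.63310548 -0.24484644  0.04806521] [-0.28954167  0.01432126  0.16808457]
side yellow 40 281.8 138.1
side yellow 55 267.3 138.0
top yellow 26 383.4 212.3
top no yellow
-0.45 [281.5 137.1] [383.8 212.3]
0 [273.3 135.3] [383.3 204. ]
0.45 [265.1 136.6] [381.9 196.5]
```

The toggle has snapped to the +x side. I'll retreat and check everything.

>>> jog_arm(steps=[{"gripper": 1,"slide": [0.06,0,0],"yaw": 0},{"gripper": 1,"slide": [0.12,0,0],"yaw": 0},{"gripper": 1,"slide": [0.12,0,-0.1],"yaw": 0},{"gripper": 1,"slide": [0.12,0,-0.2],"yaw": 0},{"gripper": 1,"slide": [0.25,0,-0.25],"yaw": 0},{"gripper": 1,"slide": [0.4,0,-0.25],"yaw": 0},{"gripper": 1,"slide": [0.4,0,-0.25],"yaw": 0},{"gripper": 1,"slide": [0.4,0,-0.25],"yaw": 0},{"gripper": 1,"slide": [0.4,0,-0.25],"yaw": 0}])

```text
time: 21.65
ee_pos: [0.3939, -0.2658, 0.1987]
eef_rot: [0.001, -0.042, 0.999, -0.0]
contact_force: [0.3, 0.3, -0.4]
grip_width: -0.002
gripper_force: 0.0
```

```bash
python3 - <<'E'
from m import *
print(arm.sense()['ee_pos'],arm.sense()['contact_force']);tog('g2');red('s12')
a,b=cv2.imread('pics/side0.png'),cv2.imread('pics/s12.png')
for nm,(x0,y0,x1,y1) in dict(scale=(150,205,225,260),ink=(212,178,240,210),ring=(235,370,290,420),grey=(318,135,350,180)).items():
    print(nm,(cv2.absdiff(a,b)[y0:y1,x0:x1].max(2)>40).sum())
t=cv2.imread('pics/g2top.png')
for y in(4,7):
  print([(x,*cv2.cvtColor(np.uint8([[cv2.getRectSubPix(t,(1,1),tuple(map(float,proj('top',jig(x,y,22))[0])))[0,0]]]),40)[0,0].tolist()) for x in(84,87,90,93)])
E
```

```text
[ 0.39389018 -0.26576551  0.19867275] [ 0.28761869  0.2611878  -0.40598292]
side yellow 40 281.8 138.1
side yellow 52 267.4 137.9
top yellow 26 383.4 212.3
top yellow 45 382.0 197.5
red n 142 u 318 331 v 184 204
68 [[318.0, 198.0], [323.0, 175.0]] 45 [[320.0, 197.0], [327.0, 175.0]] 32 [[320.0, 198.0], [328.0, 177.0]] 20 [[321.0, 200.0], [328.0, 181.0]] 10 [[321.0, 201.0], [329.0, 185.0]] 
scale 0
ink 0
ring 0
grey 35
[(84, 27, 129, 243), (87, 26, 105, 237), (90, 27, 38, 235), (93, 35, 6, 243)]
[(84, 27, 118, 235), (87, 26, 97, 233), (90, 25, 26, 236), (93, 30, 5, 243)]
```

```bash
python3 -c "
from cell import order
print(order.finish_job())"
```

```text
the job is handed in; nothing more can be done
None
```

I handed the job in at about 22 s: by force and camera checks the bar is home, the clamp is down over centre and the yellow toggle is on. The scale, ring box and ink jar show no change and the arm is clear. I never went near the white toggle but did not check it separately, and I could not read the pad force or joint angles directly.

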